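# Clear a power supply's cover and hold it open at the pointer

## Task

The power supply's top cover has to be held open for inspection, but two small parts cases (yellow and blue) are lying on it. With the cover still shut, clear them off by stacking both, in either order, squarely and edge to edge on the white case on the bench, and let go of them. Then raise the cover by its orange tab until it is in line with the red pointer at its side, and finish while the gripper still holds it steady there (it falls shut if let go); leave the pointer and the other things on the bench alone.

Things in the scene. Friction and masses are not known exactly. Their poses are not given: they have to be found in the camera images.
- yellow_case_mid (a point): yellow closed small-parts case, 66 mm (own x) x 44 mm (own y) x 34 mm tall, flat on top; the point is its centre, half-way up, z up; weighs 0.08 to 0.28 kg. Starts lying flat on the power supply's cover.
- blue_case_mid (a point): blue closed small-parts case, 66 mm (own x) x 44 mm (own y) x 34 mm tall, flat on top; the point is its centre, half-way up, z up; weighs 0.08 to 0.28 kg. Starts lying flat on the power supply's cover.
- white_case_mid (a point): white closed small-parts case, 66 mm (own x) x 44 mm (own y) x 34 mm tall, flat on top; the point is its centre, half-way up, z up; weighs 0.08 to 0.28 kg. Loose, stands on the bench to one side of the power supply: the foot of the column to be built.
- yellow_case: the yellow case; origin at the centre of its underside
- blue_case: the blue case; origin at the centre of its underside
- white_case: the white case; origin at the centre of its underside
- hinge (a point): middle of the cover's hinge line, 92 mm above the bench, at the top edge of the power supply on the robot's side. The supply is a fixed dark box 170 (x) x 240 (y) x 88 mm tall. The point is fixed to it: x points level from the hinge across the box, roughly away from the robot, y along the hinge line, z up. White dial (radius 50 mm) and pointer stand 126 to 142 mm along +y.
- tab (a point): grip point of the cover's orange tab, in the cover's mid-plane 194 mm from the hinge; turns with the cover: x out through the tab, y along the hinge, z out of its upper face. Tab: 24 mm wide (y), 12 mm thick (z), sticks out 42 mm past the cover's free edge and the box wall (24 mm before to 18 mm beyond this point). Cover: rigid plate 170 x 240 x 8 mm, 0.25 to 0.49 kg.
- cover (a joint): angle of the cover in rad: 0 shut and level, grows as the tab edge rises (and swings back towards the robot), stop at 1.25. The hinge is free, so the cover falls shut when let go.
- pointer_tip (a point): far end of the red pointer, a red bar 150 mm long (10 mm wide, 9 mm thick) that turns on the hinge line beside the cover, at the side where the white dial is; x points along the bar from the hinge to this tip. It shows the wanted cover angle and stays where it is unless pushed.
- pointer (a joint): angle of the red pointer above level, in rad, on the same hinge line and in the same sense as the cover: the cover is in line with it when both have the same value. Between 0.4 and 0.75.
- meter: bystander: twin analogue panel meter, 30 x 150 x 75 mm; origin at its underside centre
- flux_jar: bystander: small white jar with black lid, 44 mm across, 45 mm tall; origin at its underside centre
- glue_bottle: bystander: white bottle with red cap, 36 mm across, 110 mm tall; origin at its underside centre
- resin_block: bystander: yellow block, 50 x 70 x 60 mm; origin at its underside centre
- torch: bystander: black pocket torch lying down, 135 mm long, 36 mm thick; origin at its underside, near its middle
- screwdriver: bystander: red-handled screwdriver lying down, 150 mm long; origin at its underside, near its middle
Mind the look-alikes: they are no part of the job. There is more than one size of the blue_case; the job needs the smallest.

How it is judged:
By the outcome, as a careful person would: the job done as asked, in the order asked, and still so for the second after the job is handed in, while the arm keeps its last pose, push and grip.
It also fails if it takes over 72 s, if anything falls off the work surface, if the arm or the gripper's body presses on something with over 40 N, if the wrist force passes 120 N, or if a joint passes its speed limit or range.

## Robot

A 6-joint arm with a two-finger parallel gripper is mounted at the origin on the work surface. World frame = base frame: x ahead of the robot, y to its left, z up, the work surface at z = 0. Lengths are in mm, angles in rad, forces in N, time in s.
With the tool pointing down it reaches from about 275 to 825 mm from the base axis. Payload 5.2 kg.
Tool frame: the origin (TCP) lies at the very end of the fingers, on their centre line; the grasp point (between the pads) lies 19 mm behind it; z points along the fingers, y is the line along which they close (so a half turn about z gives the same grasp; the last joint's range is limited). The gripper opens to 93 mm and grips with 3 to 60 N. Pads are 15 mm wide; open, the fingers measure 128 mm over their backs; the gripper's body (75 mm by 188 mm) begins 65 mm behind the grasp point.
Start: joints at [-1.365, 0.259, 1.535, -0, 1.348, -0.203], TCP at [218.65, -504.675, 218.653] pointing down, gripper open.
Joint ranges: [-3.14, 3.14], [-0.91, 2.08], [0.19, 2.58], [-1.22, 4.36], [0.22, 2.71], [-3.12, 3.12]. Speed limits (rad/s): [2.57, 2.57, 3.14, 3.14, 3.14, 3.14].

## Interface

Orientations are given as [roll, pitch, yaw] about the fixed x, y, z axes, in that order (R = Rz(yaw) Ry(pitch) Rx(roll)).
In Python, from bench import robot gives the robot as it stands. The module is installed in compiled form; this text tells all that it offers. Calls block until the motion is done:
- robot.move_ptp(position, orientation): joint-space move of the TCP to a pose.
- robot.move_linear(position, ori=None, speed=150, f_stop=None): straight line of the TCP; ori=None keeps the orientation; speed is the mean speed in mm/s. With f_stop (N) it stops when the force on the tool has changed by that much, and returns True; else False.
- robot.move_j(angles): joint-space move.
- robot.move_gripper(opening): opening from 0.0 (shut) to 1.0 (fully open); the grip force is fixed at half the most; returns when the fingers have stopped.
- robot.sleep(seconds).
- robot.inverse_kinematics(position, orientation): joint angles nearest the present ones, or None.
- robot.get_image(name): name is "side" or "top"; returns a dict with "img" (480x640x3 uint8, blue, green, red), "fovy" (degrees; the focal length in pixels is half the picture's height over the tangent of half this angle, whatever the lens; pixels are square), "cx", "cy" (the principal point, pixels), "k1" (the pictures are not rectified: a ray, as slopes to the right and down, at radius r is drawn at 1 + k1 r^2 times it, then the intrinsics apply), "eye" and "orientation" of the camera in the world. Camera axes: x right, y down, z forward; pixel columns grow to the right and rows downward; lengths in mm; the calibration is good to about 2 mm. A picture is of the moment at which its call begins. There is no depth.
A pose or a line that the arm cannot do raises robot.MotionError and nothing moves.
- robot.hand_in(): hands the job in; it is judged then, once.
Readings, each from a call of its own:
- robot.current_t(): time.
- robot.current_qpos(): joint angles.
- robot.current_joint_vel(): joint speeds.
- robot.current_joint_efforts(): joint torques, N m.
- robot.current_tcp_pos(): TCP position.
- robot.current_eef_rot(): TCP orientation.
- robot.current_contact_force(): force on the tool from outside, world axes, zero at the start.
- robot.current_ft_torque(): the same for the moment, N m.
- robot.current_gripper_width(): opening from 0.0 (shut) to 1.0 (fully open).
- robot.current_finger_force(): force on a finger pad.
Only numpy, scipy, OpenCV 4.12 (cv2) and the standard library are available. Lean on these libraries where they do the work, as an engineer would, in place of code of your own. Each camera call takes 0.05 s, during which the arm holds its last target. There are 200 camera calls.

## Working session

There is one attempt and no reset: what is moved stays moved. The work goes in short steps, each a Python script; the robot and the scene stay as the last script left them, time stands still between calls to the robot, and variables do not carry over. Pictures are saved under pics/ and viewed, at most 10 in all, crops included, and the job is handed in when it is done.

```bash
mkdir -p pics
cat > h.py <<'E'
import numpy as np, cv2
from scipy.spatial.transform import Rotation as R
from bench import robot
def cam(name, save=None):
    c=robot.get_image(name)
    if save: cv2.imwrite('pics/'+save+'.png',c['img'])
    return c
def rot(c):
    o=np.array(c['orientation'],float)
    return R.from_euler('xyz',o).as_matrix() if o.size==3 else o.reshape(3,3)
def K(c):
    f=240/np.tan(np.radians(c['fovy'])/2)
    return np.array([[f,0,c['cx']],[0,f,c['cy']],[0,0,1]])
def rays(c,px):
    p=np.array(px,float).reshape(-1,1,2)
    u=cv2.undistortPoints(p,K(c),np.array([c['k1'],0,0,0,0.]))[:,0]
    return np.c_[u,np.ones(len(u))]@rot(c).T
def plane(c,px,z):
    d=rays(c,px);e=np.array(c['eye'],float)
    return e+d*((z-e[2])/d[:,2])[:,None]
def proj(c,P):
    Rm=rot(c);rv=cv2.Rodrigues(Rm.T)[0];t=-Rm.T@np.array(c['eye'],float)
    return cv2.projectPoints(np.array(P,float).reshape(-1,1,3),rv,t,K(c),np.array([c['k1'],0,0,0,0.]))[0][:,0]
E
python3 - <<'E'
from h import *
for n in('top','side'):
    c=cam(n,n+'0'); print({k:v for k,v in c.items() if k!='img'})
E
```

```text
{'fovy': 43.01733938274796, 'cx': 329.71482213148334, 'cy': 239.04275478707723, 'k1': -0.1978949279064159, 'eye': array([ 276.98759094,    1.89908514, 1708.57743313]), 'orientation': array([-2.96759768e+00, -2.52319069e-03, -1.59014014e+00])}
{'fovy': 48.53857788145018, 'cx': 323.85723571837286, 'cy': 244.5594094309558, 'k1': -0.09013857656860101, 'eye': array([  82.55428128,  716.22314368, 1000.68001708]), 'orientation': array([-2.38252953,  0.00779641, -2.57008714])}
```

View pics/top0.png

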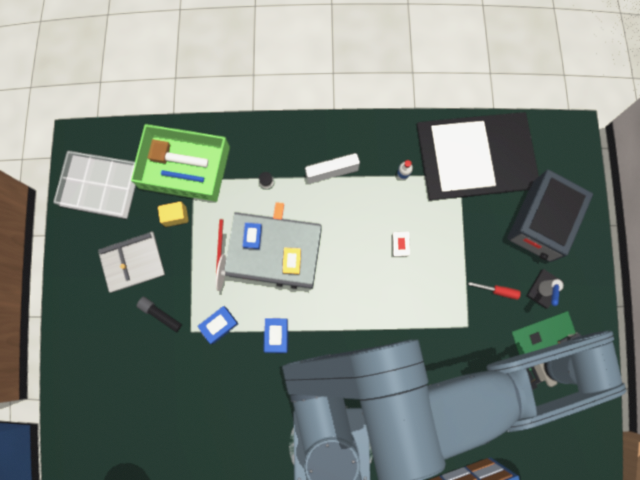

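View pics/side0.png

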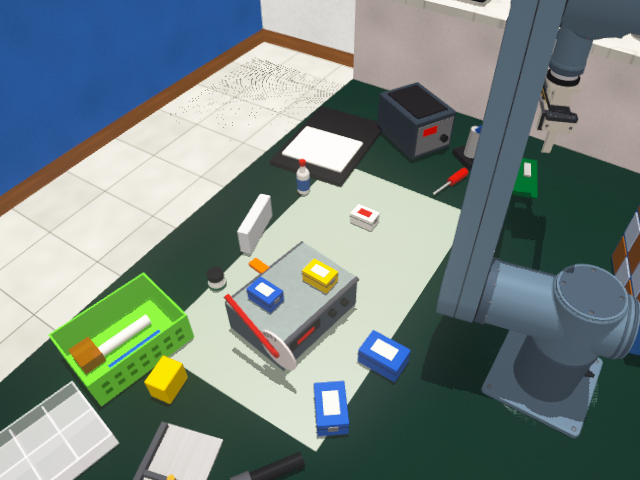

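```bash
cat >> h.py <<'E'
def hsv(c): return cv2.cvtColor(c['img'],cv2.COLOR_BGR2HSV)
RNG={'blue':((105,120,60),(125,255,255)),'yellow':((22,130,80),(34,255,255)),'orange':((7,160,120),(18,255,255)),'white':((0,0,205),(180,22,255)),'red':((174,130,80),(180,255,255))}
def mask(c,col):
    h=hsv(c);m=cv2.inRange(h,*RNG[col])
    if col=='red': m|=cv2.inRange(h,(0,170,80),(5,255,255))
    return m
def blob(c,col,near,rad=45):
    m=mask(c,col);L=np.zeros_like(m);cv2.circle(L,tuple(int(v) for v in near),rad,255,-1);m&=L
    cs=cv2.findContours(m,cv2.RETR_EXTERNAL,cv2.CHAIN_APPROX_NONE)[0]
    k=max(cs,key=cv2.contourArea);return cv2.convexHull(k)[:,0].astype(float)
def cent(h):
    m=cv2.moments(h.astype(np.float32).reshape(-1,1,2));return np.array([m['m10'],m['m01']])/m['m00']
def tri(c1,p1,c2,p2):
    d1,d2=[rays(c,p)[0]/np.linalg.norm(rays(c,p)[0]) for c,p in((c1,p1),(c2,p2))]
    e1,e2=np.array(c1['eye']),np.array(c2['eye'])
    s=np.linalg.lstsq(np.c_[d1,-d2],e2-e1,rcond=None)[0]
    a,b=e1+s[0]*d1,e2+s[1]*d2;return (a+b)/2,np.linalg.norm(a-b)
E
python3 - <<'E'
from h import *
T=cam('top');S=cam('side')
for n,col,t,s,zm in(('blue','blue',(252,236),(265,292),113),('yellow','yellow',(292,261),(320,275),113),('white','white',(401,244),(364,217),17),('tab','orange',(279,210),(258,266),92)):
    ht=blob(T,col,t,22);hs=blob(S,col,s,26)
    P=plane(T,ht,zm);Q=plane(S,hs,zm)
    print(n,'top',cent(P[:,:2]).round(1),cv2.minAreaRect(P[:,:2].astype(np.float32)),'side',cent(Q[:,:2]).round(1),cv2.minAreaRect(Q[:,:2].astype(np.float32)),'tri',tri(T,cent(ht),S,cent(hs)))
for c,n,p in((T,'t',(221,240)),(S,'s',(252,325))):
    h=blob(c,'red',p,55);print(n,cv2.minAreaRect(h.astype(np.float32)),cv2.boxPoints(cv2.minAreaRect(h.astype(np.float32))).round(1).tolist())
a=cv2.resize(T['img'][195:300,205:345],None,fx=5,fy=5,interpolation=cv2.INTER_CUBIC);cv2.imwrite('pics/tc.png',a)
b=cv2.resize(S['img'][195:380,210:400],None,fx=3.2,fy=3.2,interpolation=cv2.INTER_CUBIC);cv2.imwrite('pics/sc.png',b)
E
```

```text
blue top [570.7 200.6] ((571.027587890625, 200.3450927734375), (43.71710968017578, 66.68704223632812), 84.37039947509766) side [572. 199.] ((572.3812255859375, 199.03857421875), (59.781410217285156, 84.20428466796875), 84.84561157226562) tri (array([570.37845737, 200.44078887, 114.31469934]), np.float64(0.08301534489395906))
yellow top [480.9  90.7] ((486.82623291015625, 94.67041015625), (37.63774490356445, 35.67007827758789), 83.67024993896484) side [502.   93.8] ((501.8132629394531, 93.74166107177734), (65.24629211425781, 80.77487182617188), 86.50769805908203) tri (array([489.45094195,  94.61431734, 117.54665264]), np.float64(19.882535215503797))
white top [ 556.5 -209.4] ((556.5307006835938, -209.41171264648438), (123.09132385253906, 124.87313842773438), 78.75575256347656) side [ 555.9 -203.9] ((551.540283203125, -197.58038330078125), (139.36618041992188, 168.6978759765625), 32.34256362915039) tri (array([ 558.3816845 , -210.24369547,    6.81830794]), np.float64(1.1415756179196321))Traceback (most recent call last):
  File "<stdin>", line 4, in <module>
  File "h.py", line 33, in blob
    k=max(cs,key=cv2.contourArea);return cv2.convexHull(k)[:,0].astype(float)
ValueError: max() iterable argument is empty
```

Run:
```python
from h import *
T=cam('top');S=cam('side')
a=cv2.resize(T['img'][195:300,205:345],None,fx=5,fy=5,interpolation=cv2.INTER_CUBIC);cv2.imwrite('pics/tc.png',a)
b=cv2.resize(S['img'][195:380,210:400],None,fx=3.2,fy=3.2,interpolation=cv2.INTER_CUBIC);cv2.imwrite('pics/sc.png',b)
ht,hs=hsv(T),hsv(S)
print(ht[250:275,284].tolist());print('tab',ht[203:218,279].tolist());print('white row',ht[240,385:418].tolist());print('white S',hs[200:235,358].tolist());print('tabS',hs[266,248:270].tolist())
```

```text
[[25, 115, 239], [25, 123, 237], [25, 126, 236], [25, 128, 236], [25, 127, 237], [25, 126, 239], [25, 126, 241], [26, 126, 241], [26, 128, 241], [26, 129, 243], [27, 129, 244], [27, 129, 244], [27, 129, 244], [27, 130, 244], [27, 129, 245], [27, 126, 245], [27, 125, 245], [27, 124, 245], [27, 125, 245], [27, 128, 245], [27, 130, 244], [26, 133, 243], [24, 142, 224], [22, 99, 168], [32, 24, 168]]
tab [[15, 129, 244], [14, 152, 245], [14, 154, 245], [14, 153, 246], [14, 153, 246], [14, 153, 246], [14, 152, 246], [14, 151, 246], [14, 152, 246], [14, 151, 246], [14, 151, 246], [15, 151, 246], [15, 151, 246], [14, 150, 246], [14, 151, 245]]
white row [[41, 12, 232], [44, 12, 232], [44, 12, 232], [44, 12, 232], [42, 11, 231], [42, 11, 223], [42, 19, 177], [30, 15, 151], [23, 16, 204], [20, 3, 245], [30, 1, 247], [20, 3, 247], [7, 33, 245], [2, 117, 238], [1, 158, 234], [1, 162, 234], [1, 163, 234], [1, 163, 233], [1, 159, 234], [2, 109, 238], [9, 25, 245], [20, 3, 247], [30, 1, 247], [30, 2, 246], [34, 8, 234], [44, 12, 230], [44, 12, 232], [44, 12, 232], [44, 12, 232], [44, 12, 232], [44,
[... 219 characters left out ...]
4], [2, 198, 235], [11, 19, 253], [20, 3, 254], [15, 2, 254], [21, 7, 250], [22, 20, 193], [24, 19, 185], [18, 18, 143], [19, 20, 182], [18, 21, 186], [18, 21, 186], [19, 19, 186], [19, 19, 185], [30, 18, 166], [43, 25, 143], [47, 23, 222], [46, 22, 224], [44, 22, 224], [43, 22, 224], [42, 23, 224], [42, 23, 224], [43, 22, 224], [43, 22, 224]]
tabS [[44, 23, 222], [17, 64, 208], [13, 180, 190], [12, 206, 182], [12, 220, 206], [16, 255, 245], [17, 255, 253], [18, 255, 254], [18, 255, 254], [17, 255, 254], [18, 255, 254], [18, 255, 254], [18, 255, 254], [18, 255, 254], [18, 255, 254], [18, 255, 254], [17, 255, 254], [18, 255, 254], [18, 255, 254], [18, 255, 254], [13, 138, 242], [15, 49, 160]]
```

```bash
true
sed -i "s/'yellow':((22,130,80),(34,255,255))/'yellow':((21,85,80),(34,255,255))/;s/'orange':((7,160,120),(18,255,255))/'orange':((7,110,120),(19,255,255))/;s/'white':((0,0,205),(180,22,255))/'white':((0,0,236),(180,9,255))/" h.py
python3 - <<'E'
from h import *
T=cam('top');S=cam('side')
for n,col,t,s,zm in(('blue','blue',(252,236),(265,292),113),('yellow','yellow',(292,261),(320,275),113),('whitetop','white',(401,244),(364,214),34),('tab','orange',(279,210),(258,266),92)):
    ht=blob(T,col,t,22);hs=blob(S,col,s,26)
    P=plane(T,ht,zm);Q=plane(S,hs,zm)
    for k,H in(('top',P),('side',Q)):
        (x,y),(w,h),a=cv2.minAreaRect(H[:,:2].astype(np.float32));print(n,k,cent(H[:,:2]).round(1),'rect',np.round([x,y,w,h,a],1))
    p,g=tri(T,cent(ht),S,cent(hs));print('  tri',p.round(1),round(g,1))
for c,n,p in((T,'t',(221,240)),(S,'s',(252,325))):
    h=blob(c,'red',p,55);r=cv2.minAreaRect(h.astype(np.float32));print(n,np.round(cv2.boxPoints(r),1).tolist())
E
```

```text
blue top [570.7 200.6] rect [571.  200.3  43.7  66.7  84.4]
blue side [572.1 198.9] rect [572.4 199.   59.8  84.2  84.8]
  tri [570.4 200.4 114.5] 0.1
yellow top [501.7  94.8] rect [501.7  94.7  45.2  66.8  89. ]
yellow side [502.1  93.6] rect [501.6  93.5  66.4  81.2  86.5]
  tri [501.4  94.7 113.3] 0.4
whitetop top [ 556.6 -207.9] rect [ 556.3 -208.7   67.4   45.3    0.6]
whitetop side [ 557.6 -207.7] rect [ 557.8 -207.6   65.1   43.1    1. ]
  tri [ 556.9 -207.8   33.8] 0.9
tab top [642.2 130.8] rect [642.4 130.5  22.8  44.6  79.8]
tab side [646.2 129.4] rect [646.4 129.8  28.3  46.5  80.4]
  tri [642.6 131.2  95.2] 2.7
t [[217.60000610351562, 257.0], [220.0, 220.89999389648438], [222.0, 221.10000610351562], [219.60000610351562, 257.1000061035156]]
s [[223.8000030517578, 296.8999938964844], [228.0, 293.3999938964844], [279.0, 354.29998779296875], [274.79998779296875, 357.79998779296875]]
```

View pics/tc.png

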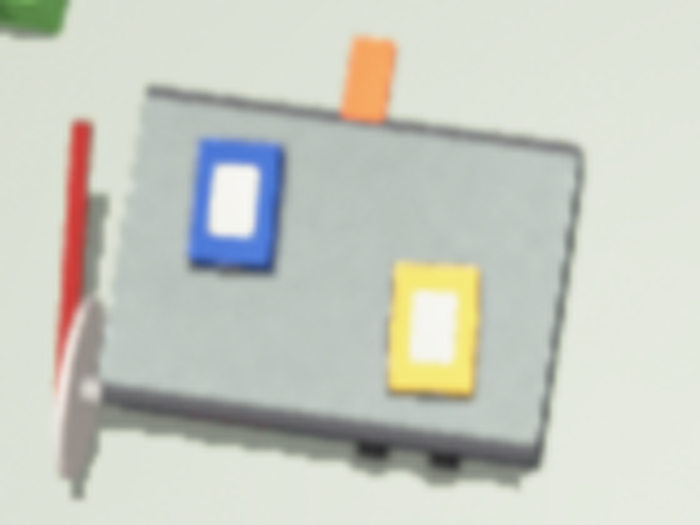

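View pics/sc.png

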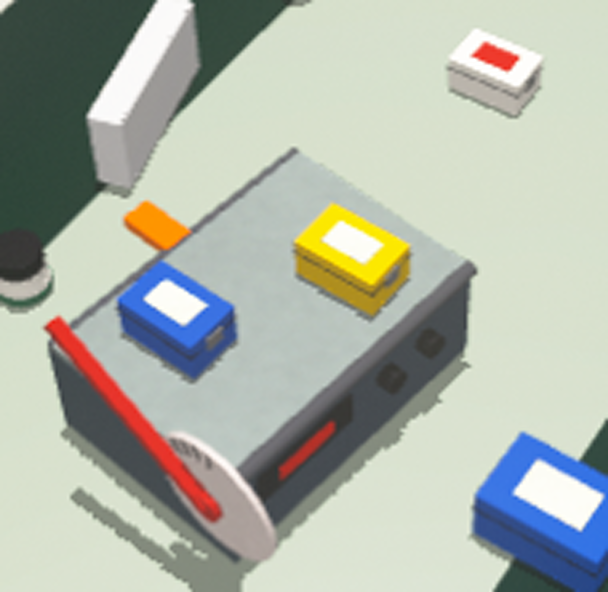

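Run:
```python
from h import *
T=cam('top');S=cam('side')
P=plane(T,[(235.4,214.5),(320.5,225.5),(225.8,272),(312.6,284.5)],96);print(P.round(1))
print('yaw far/near',[np.degrees(np.arctan2(*(a-b)[:2])).round(2) for a,b in((P[0],P[1]),(P[2],P[3]))],'depth',np.linalg.norm(P[0]-P[2]),np.linalg.norm(P[1]-P[3]))
# side view crop corners
Q=plane(S,[(210+295/3.2,195+152/3.2),(210+472/3.2,195+266/3.2),(210+55/3.2,195+345/3.2)],96);print('side corners',Q.round(1))
print('yaw far side',np.degrees(np.arctan2(*(Q[2]-Q[0])[:2])))
# pointer
tip,g=tri(T,(221,221.2),S,(226.2,295.5));print('tip',tip,g)
for yaw in(-7,-8,-9,-10):
    ps=np.radians(yaw);x=np.array([np.cos(ps),np.sin(ps),0]);y=np.array([-np.sin(ps),np.cos(ps),0])
    hg=np.array([641.5,131,92])-191*x
    o=hg+134*y;out=[]
    for px in((226.2,295.5),(276.6,355.5)):
        d=rays(S,px)[0];e=np.array(S['eye']);p=e+d*((o-e)@y/(d@y));out.append(p)
    r=[((p-o)@x,p[2]-92) for p in out];v=np.subtract(r[0],r[1])
    print(yaw,hg.round(1),'tip,root in hinge frame',np.round(r,1).tolist(),'ang',np.arctan2(v[1],v[0]),np.arctan2(r[0][1],r[0][0]),'len',np.hypot(*r[0]))
```

```text
[[632.9 247.6  96. ]
 [597.9  16.5  96. ]
 [475.9 272.4  96. ]
 [438.6  40.2  96. ]]
yaw far/near [np.float64(8.63), np.float64(9.14)] depth 158.9538562605557 161.07016649919765
side corners [[599.4  19.8  96. ]
 [434.6  44.4  96. ]
 [634.4 252.6  96. ]]
yaw far side 8.540900911533909
tip [602.03513605 275.45440843 167.51074109] 4.267008753868326
-7 [451.9 154.3  92. ] tip,root in hinge frame [[144.8, 63.1], [14.5, -28.8]] ang 0.6142854262788583 0.41082345170169743 len 157.91331996215962
-8 [452.4 157.6  92. ] tip,root in hinge frame [[141.1, 65.0], [8.4, -21.0]] ang 0.5745433074698524 0.43140054315489174 len 155.36001112868365
-9 [452.9 160.9  92. ] tip,root in hinge frame [[137.3, 67.1], [2.0, -12.7]] ang 0.5325001004185673 0.4543107647305367 len 152.82305206111806
-10 [453.4 164.2  92. ] tip,root in hinge frame [[133.3, 69.4], [-4.7, -3.9]] ang 0.4881264420791154 0.47983746706670616 len 150.31828216826622
```

```bash
cat >> h.py <<'E'
pi=np.pi
def down(deg): return [pi,0,np.radians(deg)]
WH=np.array([556.8,-207.8]);WY=0.8
E
python3 - <<'E'
from h import *
print(robot.current_t(),robot.current_eef_rot())
for p,a in(((501.6,94.5,103),-1),((501.6,94.5,103),179),((571,200.3,103),84.4),((571,200.3,103),-95.6),((*WH,41),.8),((*WH,75),90.8),((*WH,75),-89.2)):
    print(p,a,np.round(robot.inverse_kinematics(list(p),down(a)),2))
robot.move_ptp([501.6,94.5,190],down(-1));print(robot.current_t())
robot.move_linear([501.6,94.5,103],speed=120,f_stop=12)
robot.move_gripper(0.0)
print(robot.current_t(),robot.current_gripper_width()*93,robot.current_finger_force(),robot.current_tcp_pos())
E
```

```text
0.5 [-3.14154766e+00 -2.90419001e-05  4.08776056e-01]
(501.6, 94.5, 103) -1 [-0.03  0.3   1.79 -0.    1.05  1.56]
(501.6, 94.5, 103) 179 [-0.03  0.3   1.79  0.    1.05 -1.59]
(571, 200.3, 103) 84.4 [ 0.15  0.45  1.55 -0.    1.14  0.25]
(571, 200.3, 103) -95.6 [ 0.15  0.45  1.55  0.    1.14 -2.89]
(np.float64(556.8), np.float64(-207.8), 41) 0.8 [-0.54  0.51  1.64 -0.    1.    1.01]
(np.float64(556.8), np.float64(-207.8), 75) 90.8 [-0.54  0.46  1.61  0.    1.07 -0.56]
(np.float64(556.8), np.float64(-207.8), 75) -89.2 [-0.54  0.46  1.61 -0.    1.07  2.58]
2.8583
4.5583 43.93563726577827 29.7328582406044 [501.59061832  94.57252915 103.00940155]
```

Run:
```python
from h import *
robot.move_linear([501.6,94.5,200],speed=150)
robot.move_ptp([*WH,120],down(WY))
print(robot.current_t())
T=cam('top');S=cam('side')
# held yellow: centre now at z=120+10
for c,near in((T,proj(T,[[*WH,130]])[0]),(S,proj(S,[[*WH,130]])[0])):
    h=blob(c,'yellow',near,30);print(cent(plane(c,h,130)[:,:2]))
r=robot.move_linear([*WH,40.5],speed=60,f_stop=4)
print(r,robot.current_tcp_pos(),robot.current_contact_force(),robot.current_t())
```

```text
6.5667
[ 532.20165513 -210.53358624]
[ 542.97542882 -213.07233133]
True [ 556.53549882 -207.68335272   41.03257751] [-0.47050574 -0.1270461   5.33410939] 7.925
```

Run:
```python
from h import *
robot.move_gripper(0.75)
robot.move_linear([*WH,150],speed=200)
robot.move_ptp([571,200.3,220],down(84.4))
T=cam('top');S=cam('side')
for c in(T,S):
    h=blob(c,'yellow',proj(c,[[*WH,51]])[0],30);P=plane(c,h,51)[:,:2];print('yel',cent(P),cv2.minAreaRect(P.astype(np.float32)))
s=proj(S,[[*WH,34]])[0].astype(int);t=proj(T,[[*WH,34]])[0].astype(int)
A=[cv2.resize(c['img'][p[1]-30:p[1]+30,p[0]-30:p[0]+30],(400,400),interpolation=cv2.INTER_CUBIC) for c,p in((T,t),(S,s))]
cv2.imwrite('pics/st1.png',np.hstack(A));print(robot.current_t())
```

```text
yel [ 555.87524908 -210.15573788] ((556.1967163085938, -210.3343505859375), (44.923484802246094, 67.48509216308594), 88.84605407714844)
yel [ 557.94722344 -211.81598893] ((557.749755859375, -211.68650817871094), (76.42215728759766, 83.0995864868164), 88.5866470336914)
10.9
```

View pics/st1.png

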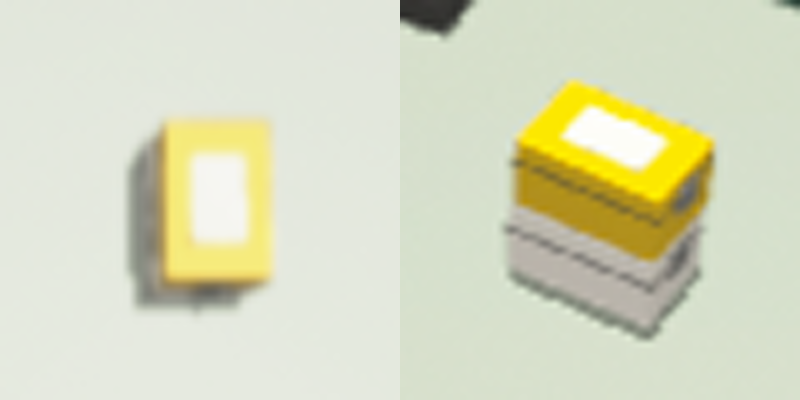

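```bash
cat >> h.py <<'E'
COL=np.array([556.8,-206.3])
def squeeze(z,deg,top,w=0.93):
    robot.move_ptp([*COL,top+25],down(deg));robot.move_gripper(w)
    r=robot.move_linear([*COL,z],speed=120,f_stop=8)
    if r: print('TOUCH',robot.current_tcp_pos());return
    robot.move_gripper(0.0);print('w',robot.current_gripper_width()*93,robot.current_finger_force(),robot.current_t())
    robot.move_gripper(w);robot.move_linear([*COL,top+25],speed=200)
E
python3 - <<'E'
from h import *
squeeze(17,WY+90,68,1.0)
squeeze(17,WY,68,0.75)
robot.move_ptp([571,200.3,220],down(84.4))
T=cam('top');S=cam('side')
for c in(T,S):
    h=blob(c,'yellow',proj(c,[[*WH,51]])[0],30);P=plane(c,h,51)[:,:2];print('yel',cent(P),cv2.minAreaRect(P.astype(np.float32)))
s=proj(S,[[*WH,34]])[0].astype(int);t=proj(T,[[*WH,34]])[0].astype(int)
A=[cv2.resize(c['img'][p[1]-30:p[1]+30,p[0]-30:p[0]+30],(400,400),interpolation=cv2.INTER_CUBIC) for c,p in((T,t),(S,s))]
cv2.imwrite('pics/st2.png',np.hstack(A));print(robot.current_t())
E
```

```text
w 66.2457629067114 29.850826151669025 14.4083
w 43.66986729612582 29.915977120399475 18.925
yel [ 556.26728045 -207.87176325] ((556.243408203125, -208.030517578125), (44.689849853515625, 68.17216491699219), 87.85566711425781)
yel [ 558.63897979 -210.05025601] ((558.72802734375, -210.0753936767578), (76.97826385498047, 81.95734405517578), 89.79435729980469)
21.7667
```

View pics/st2.png

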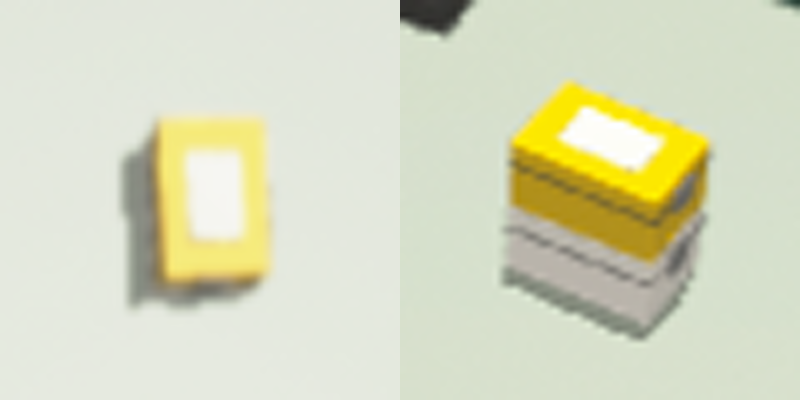

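Run:
```python
from h import *
S=cam('side');h=hsv(S);s=proj(S,[[*WH,34]])[0]
L=np.zeros(h.shape[:2],np.uint8);cv2.circle(L,tuple(s.astype(int)),32,255,-1)
ms={'white':cv2.inRange(h,(10,12,165),(34,60,205))&L,'yellow':cv2.inRange(h,(18,85,80),(34,255,255))&L}
a=np.radians(WY);x=np.array([np.cos(a),np.sin(a),0]);y=np.array([-np.sin(a),np.cos(a),0])
# yellow top reference offset: camera bias estimated from yellow silhouette centroid, with true = COL
for n,z0 in(('yellow',34),('white',0)):
    m=ms[n];v,u=np.nonzero(m)
    C=np.array([[*COL,0]]);pts=np.array([C[0]+sx*33*x+sy*22*y+[0,0,z] for sx in(-1,1) for sy in(-1,1) for z in(z0,z0+34)])
    p=proj(S,pts)
    print(n,'obs u',u.min(),u.max()+1,'v',v.min(),v.max()+1,'pred u',p[:,0].min(),p[:,0].max(),'v',p[:,1].min(),p[:,1].max())
    print(np.c_[pts,p].round(1)[:, :].tolist() if n=='white' else '')
    for r in range(int(s[1])-22,int(s[1])+22,3):
        q=u[v==r]
        if len(q): print(n,r,q.min(),q.max()+1)
```

```text
yellow obs u 350 381 v 194 222 pred u 349.5032901737556 380.1824477245208 v 194.16869315040174 222.25473965123217

yellow 196 357 366
yellow 199 354 373
yellow 202 351 380
yellow 205 351 380
yellow 208 350 380
yellow 211 350 380
yellow 214 354 378
yellow 217 361 375
yellow 220 369 373
white obs u 350 381 v 205 231 pred u 349.1649464235237 379.3124564993103 v 203.68435372490805 231.46274146510697
[[524.1, -228.8, 0.0, 378.5, 221.6], [524.1, -228.8, 34.0, 379.3, 212.4], [523.5, -184.8, 0.0, 370.7, 231.5], [523.5, -184.8, 34.0, 371.4, 222.3], [590.1, -227.8, 0.0, 357.2, 212.9], [590.1, -227.8, 34.0, 357.7, 203.7], [589.5, -183.8, 0.0, 349.2, 222.4], [589.5, -183.8, 34.0, 349.5, 213.2]]
white 205 380 381
white 214 350 379
white 217 350 379
white 220 350 379
white 223 354 377
white 226 361 374
white 229 368 372
```

Run:
```python
from h import *
robot.move_gripper(1.0)
b=[571,201.5]
if robot.move_linear([*b,103],speed=110,f_stop=8): print('TOUCH',robot.current_tcp_pos()); raise SystemExit
robot.move_gripper(0.0);print('w',robot.current_gripper_width()*93,robot.current_t())
robot.move_linear([*b,210],speed=150)
robot.move_ptp([*COL,150],down(WY+90))
r=robot.move_linear([*COL,74],speed=60,f_stop=4);print(r,robot.current_tcp_pos(),robot.current_t())
robot.move_gripper(1.0);robot.move_linear([*COL,130],speed=200)
squeeze(50,WY,102,0.75)
print(robot.current_t())
```

```text
w 65.91258685387088 24.1917
True [ 556.47535831 -206.15924074   75.17827858] 27.75
w 43.928229643931324 29.97079387307167 32.175
33.35
```

```bash
cat >> h.py <<'E'
PSI=np.radians(-8.7);HX=np.array([np.cos(PSI),np.sin(PSI),0]);HY=np.array([-np.sin(PSI),np.cos(PSI),0]);HZ=np.array([0,0,1.])
TAB=np.array([644.5,131.3,92]);HG=TAB-194*HX
def tabpose(th,off=0):
    X=np.cos(th)*HX+np.sin(th)*HZ;Z=-np.sin(th)*HX+np.cos(th)*HZ
    p=HG+194*X+(off-19)*Z
    return p.tolist(),R.from_matrix(np.c_[X,-HY,-Z]).as_euler('xyz').tolist()
E
python3 - <<'E'
from h import *
T=cam('top','top3');S=cam('side','side3')
for c in(T,S):
    for col,z in(('blue',85),):
        h=blob(c,col,proj(c,[[*COL,z]])[0],25);P=plane(c,h,z)[:,:2];print(col,cent(P),cv2.minAreaRect(P.astype(np.float32)))
for c,n,p,r in((T,'top',(221,240),45),(S,'side',(252,325),55)):
    m=mask(c,'red');L=np.zeros_like(m);cv2.circle(L,p,r,255,-1);m&=L
    k=max(cv2.findContours(m,0,1)[0],key=cv2.contourArea);M=np.zeros_like(m);cv2.drawContours(M,[k],-1,255,-1)
    v,u=np.nonzero(M);P=np.c_[u,v].astype(float)
    l=cv2.fitLine(P.astype(np.float32),cv2.DIST_L2,0,.01,.01).ravel()
    t=(P-l[2:])@l[:2];e=[l[2:]+l[:2]*q for q in(t.min()-.5,t.max()+.5)]
    print(n,np.round(e,1).tolist())
    e=sorted(e,key=lambda q:q[1])
    if n=='top': tt=e
    else: ss=e
def hf(p): d=p-HG; return np.round([d@HX,d@HY,d[2]],1)
p,g=tri(T,tt[0],S,ss[0]);print('tip hinge frame',hf(p),g,np.arctan2(hf(p)[2],hf(p)[0]))
print('HG',HG,'tab reach',[np.round(robot.inverse_kinematics(*tabpose(t)),2).tolist() for t in(0,.3,.6)])
for yh in(134,137.5):
    o=HG+yh*HY
    r=[]
    for q in ss:
        d=rays(S,q)[0];E=np.array(S['eye']);r.append(hf(E+d*((o-E)@HY/(d@HY))))
    v=r[0]-r[1];print(yh,r,np.arctan2(v[2],v[0]),np.arctan2(r[0][2],r[0][0]))
E
```

```text
blue [ 536.53158538 -209.5979444 ] ((536.535888671875, -209.88504028320312), (41.22413635253906, 21.973791122436523), 88.85911560058594)
blue [ 557.17328976 -208.83544014] ((559.450439453125, -210.19534301757812), (78.64053344726562, 74.64026641845703), 1.085180401802063)
top [[218.5, 257.5], [220.7, 220.5]]
side [[225.5, 294.7], [277.4, 356.3]]
tip hinge frame [131.5 136.6  77.3] 3.9438210186178213 0.5314249148662005
HG [452.73218596 160.64459913  92.        ] tab reach [[0.03, 0.57, 1.44, -0.0, 1.14, 1.75], [0.07, 0.36, 1.67, -0.09, 0.83, 1.84], [0.13, 0.17, 1.91, -0.33, 0.51, 2.1]]
134 [array([139.2, 134. ,  69. ]), array([  1. , 134. , -14.2])] 0.5419079108235955 0.4601933913055032
137.5 [array([133.5, 137.5,  77.2]), array([ -3.4, 137.5,  -5.2])] 0.5418147982810618 0.5242936598690475
```

View pics/side3.png

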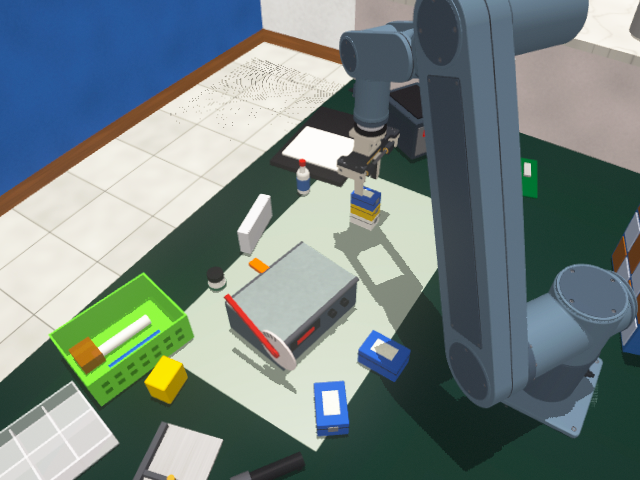

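Run:
```python
from h import *
robot.move_linear([*COL,220],speed=200)
p,o=tabpose(0,90);robot.move_ptp(p,o);robot.move_gripper(0.55)
p,o=tabpose(0,0)
if robot.move_linear(p,o,speed=100,f_stop=6): print('TOUCH',robot.current_tcp_pos(),robot.current_contact_force()); raise SystemExit
robot.move_gripper(0.0);print('w',robot.current_gripper_width()*93,robot.current_finger_force(),robot.current_contact_force(),robot.current_t())
for th in np.arange(.09,.46,.09):
    p,o=tabpose(th);robot.move_linear(p,o,speed=60)
    print(round(th,2),robot.current_contact_force().round(1),robot.current_gripper_width()*93)
print(robot.current_t());T=cam('top');S=cam('side','side4')
img=np.vstack([0*S['img'][:1],S['img']])[190:390,190:400];cv2.imwrite('pics/l1.png',cv2.resize(img,None,fx=3,fy=3,interpolation=cv2.INTER_CUBIC)[:600])
```

```text
w 23.566262633849007 29.99847024679184 [0.65236969 3.42595926 0.38241965] 37.55
0.09 [ 2.2  4.9 -2.5] 23.682273895595063
0.18 [ 2.1  6.6 -0.7] 23.65022651509497
0.27 [ 1.6  6.8 -1. ] 23.42763692459209
0.36 [ 2.2  7.1 -2. ] 23.397368927161864
0.45 [ 2.4  8.  -2.8] 23.52021600241014
39.7583
```

View pics/l1.png

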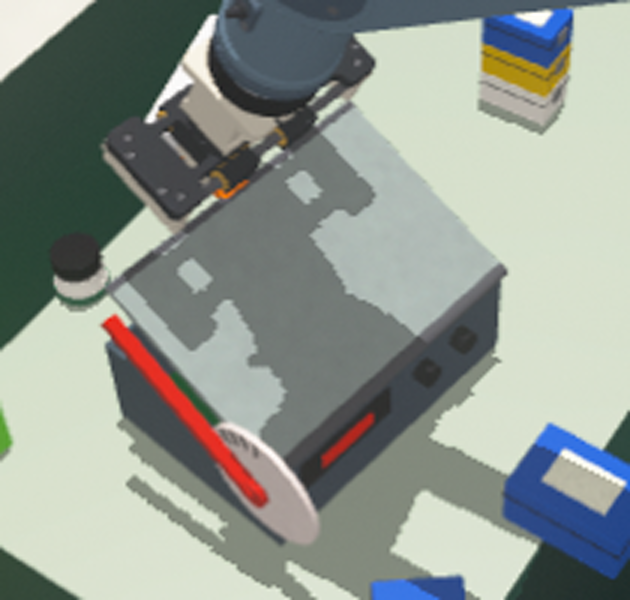

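Run:
```python
from h import *
for th in(.49,.53):
    p,o=tabpose(th);robot.move_linear(p,o,speed=60)
robot.sleep(.3);print(robot.current_contact_force().round(1),robot.current_tcp_pos()-np.array(p),robot.current_t())
S=cam('side','side5')
cv2.imwrite('pics/l2.png',cv2.resize(S['img'][270:345,215:305],None,fx=8,fy=8,interpolation=cv2.INTER_CUBIC))
def hp(x,y,z): return HG+x*HX+y*HY+z*HZ
for th in(.47,.5,.53,.56):
    c,s=np.cos(th),np.sin(th)
    P=[hp(170*c-4*s,120,170*s+4*c),hp(170*c+4*s,120,170*s-4*c),hp(80*c-4*s,120,80*s+4*c),hp(150*c-5*s,142,150*s+5*c),hp(150*c+5*s,142,150*s-5*c),hp(150*c-5*s,133,150*s+5*c),hp(40*c-5*s,142,40*s+5*c),hp(40*c+5*s,142,40*s-5*c)]
    print(th,((proj(S,P)-[215,270])*8+4).round(0).astype(int).tolist())
```

```text
[ 2.3  8.9 -2.8] [ 0.31083377  0.87483365 -0.5557574 ] 40.725
0.47 [[96, 119], [90, 129], [332, 386], [83, 229], [76, 241], [110, 207], [376, 561], [367, 571]]
0.5 [[100, 113], [94, 122], [335, 384], [86, 224], [79, 235], [114, 202], [377, 561], [367, 569]]
0.53 [[104, 107], [97, 116], [337, 382], [90, 219], [82, 230], [118, 198], [379, 560], [368, 568]]
0.56 [[109, 101], [102, 110], [340, 380], [95, 215], [86, 225], [122, 193], [381, 560], [369, 567]]
```

View pics/l2.png

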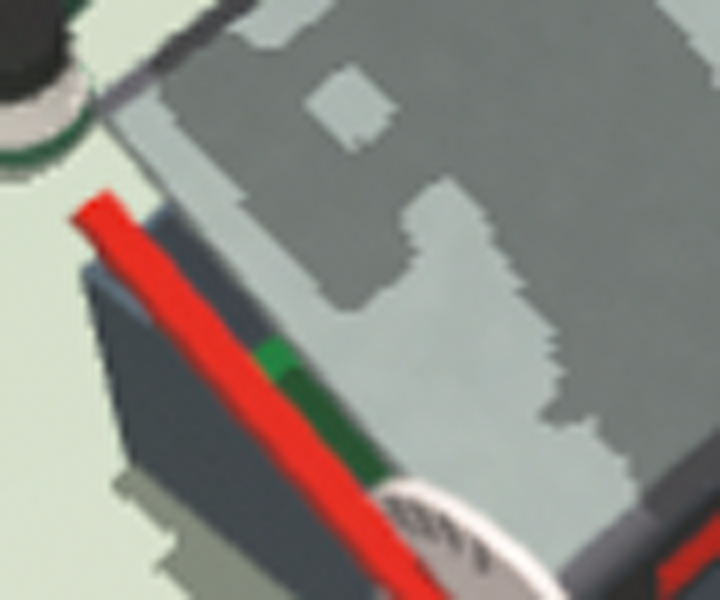

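```bash
cat > edge.py <<'E'
from h import *
def ang(S,pts,yh):
    o=HG+yh*HY;E=np.array(S['eye']);d=rays(S,pts);p=E+d*(((o-E)@HY)/(d@HY))[:,None]-HG
    q=np.c_[p@HX,p[:,2]].astype(np.float32);l=cv2.fitLine(q,cv2.DIST_HUBER,0,.01,.01).ravel()
    r=(q-l[2:])@np.array([-l[1],l[0]]);l*=1
    return np.arctan(l[1]/l[0]),(l[3]-l[2]*l[1]/l[0]),r.std()
def run(S):
    V=S['img'][:,:,2].astype(float);B=S['img'].astype(float);red=B[:,:,2]-B[:,:,1]  # R-G: pointer
    ed=[];pl=[];pr=[]
    for v in range(290,326):
        g=V[v];u0=228.5+(v-285)*.81  # expected light-face edge
        us=np.arange(int(u0-5),int(u0+7))
        d=np.diff(g[us]);i=d.argmax()
        if 0<i<len(d)-1 and d[i]>15:
            a,b,c=d[i-1:i+2];ed.append((us[i]+.5+.5*(a-c)/(a-2*b+c),v))
    for v in range(302,338):
        r=red[v,215:300]>70;k=np.nonzero(r)[0]
        if len(k)<3: continue
        def sub(i,j): a,b=red[v,215+i],red[v,215+j];return 215+i+(70-a)/(b-a)*(j-i)
        pl.append((sub(k[0]-1,k[0]),v));pr.append((sub(k[-1]+1,k[-1]),v))
    print('n',len(ed),len(pl),ed[0],ed[-1])
    print('cover',ang(S,ed,120));print('ptr L',ang(S,pl,142),'R',ang(S,pr,133),'mid',ang(S,(np.array(pl)+pr)/2,137.5))
if __name__=='__main__':
    run(cam('side'))
E
python3 edge.py
```

```text
n 36 36 (np.float64(233.1891891891892), 290) (np.float64(261.5263157894737), 325)
cover (np.float32(0.6036959), np.float32(-11.542248), np.float32(0.94033915))
ptr L (np.float32(0.53716964), np.float32(-8.053535), np.float32(0.5794724)) R (np.float32(0.54395926), np.float32(4.17762), np.float32(0.68772274)) mid (np.float32(0.5418861), np.float32(-2.099514), np.float32(0.39102358))
```

Run:
```python
import h; from h import *
import edge
T=cam('top');S=cam('side')
def sub(d,i):
    a,b,c=d[i-1],d[i],d[i+1];return .5*(a-c)/(a-2*b+c)
def yawfit(c,img,pts,z):
    P=plane(c,pts,z)[:,:2].astype(np.float32);l=cv2.fitLine(P,cv2.DIST_HUBER,0,.01,.01).ravel()
    r=(P-l[2:])@np.array([-l[1],l[0]]);s=np.sign(l[1]);return np.degrees(np.arctan2(l[0]*s,l[1]*s)).round(2),r.std().round(2),len(P),l[2:].round(1)
for c,f in((T,'top3'),(S,'side3')):
    V=cv2.imread(f'pics/{f}.png')[:,:,2].astype(float)
    # predicted edges, shut: far (x=170), near(x=0), sides
    for nm,A,B,z in(('far',(170,-112),(170,-20),96),('far2',(170,20),(170,112),96),('near',(0,-110),(0,110),96),('sideR',(15,-120),(160,-120),96),('sideL',(15,120),(160,120),96)):
        q=proj(c,[HG+A[0]*HX+A[1]*HY+[0,0,4],HG+B[0]*HX+B[1]*HY+[0,0,4]])
        t=(q[1]-q[0])/np.linalg.norm(q[1]-q[0]);n=np.array([-t[1],t[0]]);pts=[]
        for s in np.arange(0,np.linalg.norm(q[1]-q[0]),1.):
            o=q[0]+s*t;k=np.arange(-6,6.01,.5);w=o+k[:,None]*n
            g=cv2.remap(V.astype(np.float32),w[:,0].astype(np.float32).reshape(-1,1),w[:,1].astype(np.float32).reshape(-1,1),cv2.INTER_LINEAR).ravel()
            d=np.abs(np.diff(g));i=d.argmax()
            if 0<i<len(d)-1 and d[i]>8: pts.append(o+(k[i]+.25+.5*sub(d,i))*n)
        if len(pts)>8: print(f,nm,yawfit(c,V,pts,z))
```

```text
top3 far (np.float32(8.93), np.float32(0.57), 34, array([612.2,  68.1], dtype=float32))
top3 far2 (np.float32(9.33), np.float32(0.56), 34, array([633.2, 199.4], dtype=float32))
top3 near (np.float32(2.2), np.float32(8.73), 40, array([449.2, 131.1], dtype=float32))
top3 sideR (np.float32(-80.8), np.float32(0.57), 54, array([519.5,  24.8], dtype=float32))
top3 sideL (np.float32(-75.43), np.float32(2.25), 42, array([545.9, 276.1], dtype=float32))
side3 far (np.float32(9.12), np.float32(1.03), 36, array([612.5,  62.2], dtype=float32))
side3 far2 (np.float32(8.93), np.float32(1.01), 36, array([632.4, 187.4], dtype=float32))
side3 near (np.float32(9.07), np.float32(8.84), 94, array([463.9, 179.3], dtype=float32))
side3 sideR (np.float32(-80.35), np.float32(3.25), 47, array([519.5,  28.8], dtype=float32))
side3 sideL (np.float32(-87.54), np.float32(6.23), 56, array([540. , 267.5], dtype=float32))
```

```bash
sed -i 's/radians(-8.7)/radians(-9.1)/' h.py
python3 - <<'E'
from h import *
import edge
S=cam('side')
for f,th in(('side4',.45),('side5',.53)):
    G=cv2.imread(f'pics/{f}.png').astype(np.float32);V=G[:,:,2]
    c,s=np.cos(th),np.sin(th)
    q=proj(S,[HG+120*HY+(x*c-4*s)*HX+(x*s+4*c)*HZ for x in(70,166)])
    t=(q[1]-q[0])/np.linalg.norm(q[1]-q[0]);n=np.array([t[1],-t[0]])
    # n toward cover interior
    mid=proj(S,[HG+60*HY+(120*c)*HX+(120*s)*HZ])[0];n=n*np.sign((mid-q.mean(0))@n);pts=[];prof=[]
    for a in np.arange(0,np.linalg.norm(q[1]-q[0]),1.):
        k=np.arange(-6,5.01,.5);w=(q[0]+a*t+k[:,None]*n).astype(np.float32)
        g=cv2.remap(V,w[:,:1].copy(),w[:,1:].copy(),cv2.INTER_LINEAR).ravel();prof.append(g)
        # last crossing of threshold coming from inside
        lo=np.nonzero(g<135)[0]
        if len(lo) and lo[-1]<len(g)-1:
            i=lo[-1];kk=k[i]+.5*(135-g[i])/(g[i+1]-g[i]);pts.append((a,kk))
    pts=np.array(pts);print(f,len(pts),pts[::4].round(1).tolist())
    for j in(3,20,36): 
        if j<len(prof): print(j,prof[j].astype(int).tolist())
    m=np.abs(pts[:,1]-np.median(pts[:,1]))<1.5;pp=pts[m];P=q[0]+pp[:,:1]*t+pp[:,1:]*n
    print(th,m.sum(),edge.ang(S,P,120))
G={'img':cv2.imread('pics/side5.png')};S['img']=G['img'];edge.run(S)
E
```

```text
side4 40 [[0.0, -0.4], [4.0, -0.3], [8.0, -0.3], [12.0, -0.5], [16.0, -0.4], [20.0, -0.4], [24.0, -0.4], [28.0, -0.3], [32.0, -0.3], [36.0, -0.4]]
3 [229, 219, 194, 141, 84, 47, 44, 48, 57, 78, 100, 125, 149, 169, 178, 180, 180, 181, 181, 181, 180, 180, 179]
20 [230, 228, 218, 190, 136, 89, 64, 65, 68, 78, 100, 127, 155, 172, 181, 181, 180, 180, 180, 180, 179, 178, 178]
36 [230, 229, 227, 215, 202, 191, 176, 170, 169, 148, 126, 131, 149, 169, 177, 179, 179, 179, 178, 179, 179, 179, 175]
0.45 40 (np.float32(0.4455053), np.float32(2.8017464), np.float32(0.41164002))
side5 40 [[0.0, -0.3], [4.0, -0.4], [8.0, -0.3], [12.0, -0.4], [16.0, -0.4], [20.0, -0.4], [24.0, -0.4], [28.0, -0.4], [32.0, -0.3], [39.0, -0.5]]
3 [187, 136, 78, 46, 41, 41, 42, 46, 55, 73, 98, 126, 150, 167, 174, 175, 176, 176, 176, 176, 175, 175, 175]
20 [184, 133, 88, 64, 64, 65, 65, 66, 69, 83, 105, 132, 156, 171, 176, 176, 176, 176, 175, 174, 174, 174, 172]
36 [206, 194, 180, 176, 178, 169, 166, 167, 156, 137, 135, 140, 155, 170, 175, 174, 173, 173, 173, 173, 173, 173, 173]
0.53 40 (np.float32(0.52885884), np.float32(2.466732), np.float32(0.54517525))
n 36 36 (np.float64(233.42857142857142), 290) (np.float64(261.54761904761904), 325)
cover (np.float32(0.5855399), np.float32(-6.3366165), np.float32(1.0019318))
ptr L (np.float32(0.51875705), np.float32(-2.8175888), np.float32(0.5806961)) R (np.float32(0.5287799), np.float32(9.053242), np.float32(0.69958556)) mid (np.float32(0.52485186), np.float32(2.9878998), np.float32(0.3990704))
```

Run:
```python
from h import *
S=cam('side');h=hsv(S);s=proj(S,[[*COL,51]])[0].astype(int)
cv2.imwrite('pics/fin.png',cv2.resize(S['img'][s[1]-38:s[1]+38,s[0]-38:s[0]+38],(600,600),interpolation=cv2.INTER_CUBIC));print(robot.current_t(),robot.current_gripper_width()*93,robot.current_contact_force())
```

```text
41.025 23.61468337758416 [ 2.27918957  9.69561472 -1.9055159 ]
```

View pics/fin.png

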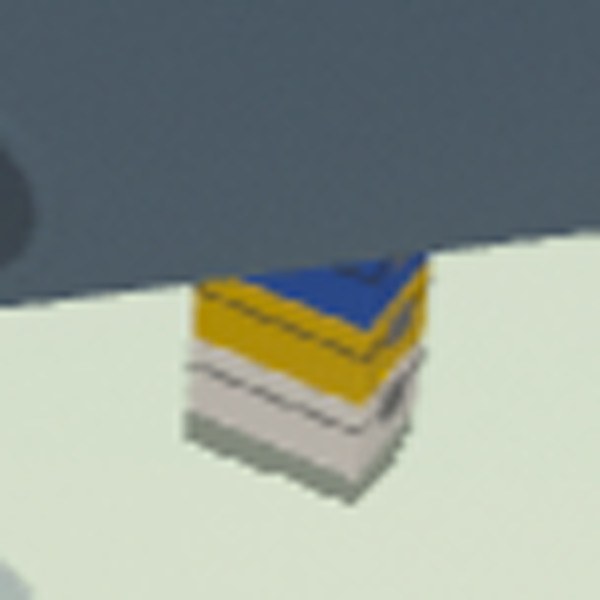

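```bash
python3 -c "
from bench import robot
print(robot.hand_in())"
```

```text
the job is handed in; nothing more can be done
None
```

I handed the job in at about 41 s of robot time. The blue and yellow cases are stacked on the white case, flush to about 1–2 mm in the side view, and the gripper is holding the cover at about 0.53 rad against a pointer measured at 0.525; `hand_in()` gave no verdict.

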